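Sort water-probe floats from sinkers by weight

TASK

The two tall aluminium cylinders between the tray and the dish are water-probe weights: each is either a hollow float or a solid sinker, they look the same, and both may be of one kind. Lift each one to feel how heavy it is, then stand it upright on the floor of the square tray if it is solid, or of the round dish if it is hollow, and let go of it.

Things in the scene. Friction and masses are not known exactly. Their poses are not given: they have to be found in the camera images.
- cylinder_a: Upright plain aluminium cylinder, 40 mm diameter, 80 mm tall, fine groove near each end, loose on the table between the bins. Both look alike: each is a hollow float (about 0.135 kg, 1.3 N to lift) or a solid sinker (about 0.65 kg, 6.4 N). Only weight tells; the kind changes from run to run and both may be the same. Origin: centre of its underside, z up its axis.
- cylinder_b: Upright plain aluminium cylinder, 40 mm diameter, 80 mm tall, fine groove near each end, loose on the table between the bins. Both look alike: each is a hollow float (about 0.135 kg, 1.3 N to lift) or a solid sinker (about 0.65 kg, 6.4 N). Only weight tells; the kind changes from run to run and both may be the same. Origin: centre of its underside, z up its axis.
- square_tray: Square open tray of grey plastic, fixed to the table, 180 x 180 mm outside, walls 5 mm thick and 28 mm high, inner floor 5 mm above the table; for solid sinkers, with room for both cylinders side by side. Origin: centre of its underside; x and y along its sides, z up. It is on the robot's left or right.
- round_dish: Round open dish of grey plastic, fixed to the table, 190 mm outside diameter, wall 5 mm thick and 28 mm high, inner floor 5 mm above the table; for hollow floats, with room for both cylinders side by side. Origin: centre of its underside; z up. It is on the side opposite the square tray.
Mind the look-alikes: they are no part of the job. Leave any green, purple or red look-alike of the cylinder_a alone.

How it is judged:
By the outcome, as a careful person would: the job done as asked, in the order asked, and still so for the second after the job is handed in, with the robot touching nothing.
It also fails if it takes over 61 s, if anything falls off the work surface, if the arm or the gripper's body presses on something with over 40 N, if the wrist force passes 120 N, or if a joint passes its speed limit or range.

ROBOT

A 6-joint arm with a two-finger parallel gripper is mounted at the origin on the work surface. World frame = base frame: x ahead of the robot, y to its left, z up, the work surface at z = 0. Lengths are in mm, angles in rad, forces in N, time in s.
With the tool pointing down it reaches from about 350 to 850 mm from the base axis. Payload 8.1 kg.
Tool frame: the origin (TCP) lies at the centre of the arm's flange, where the gripper is bolted on; the fingertips stand 186 mm ahead of it and the grasp point (between the pads) lies 167 mm ahead of it; z points along the fingers, y is the direction in which the jaws open and shut (so a half turn about z gives the same grasp; the last joint's range is limited). The gripper opens to 93 mm and grips with 3 to 60 N. Pads are 15 mm wide; open, the fingers measure 128 mm over their backs; the gripper's body (75 mm by 188 mm) begins 65 mm behind the grasp point.
Start: joints at [1.019, 0.13, 1.488, -0, 1.523, -0.085], TCP at [270, 535.824, 404.735] pointing down, gripper open.
Joint ranges: [-2.96, 2.96], [-0.89, 2.26], [0.02, 2.5], [-1.34, 4.48], [0, 2.73], [-2.66, 2.66]. Speed limits (rad/s): [2.39, 2.39, 2.79, 3.14, 3.14, 3.14].

INTERFACE

Orientations are given as a unit quaternion [x, y, z, w].
In Python, from bench import bot gives the robot as it stands. The module is installed in compiled form; this text tells all that it offers.
- The arm moves only by the shell command python3 -m inch 'ROWS' [FORCE]. ROWS is JSON, a list that holds one entry, the list of rows, each a list of 7 numbers: the shift along the tool's x, y, z in cm, then the turn, a rotation vector about the tool's x, y, z in degrees, then the opening, from 0 (shut) to 1 (fully open). A call has 1 to 20 rows; each row shifts and turns the commanded pose from where the row before left it, along the tool's axes as they then stand; what a row does not reach is not made up. A row lasts 1/12 s, in which the tool goes at most 41.7 mm and 7.16 degrees, less where a joint would pass 70% of its speed; a pose out of reach is approached as far as the arm can. A call is refused whole if a number of a shift passes 4.17 or a number of a turn 7.16, either way. A call with a gripper value outside its range is refused whole. The fingers move at their own pace and stop on an object; FORCE is the grip in N (left out, the last holds). Time passes only in rows, so rows that do not move let the fingers close. It gives the time, the measured TCP pose, the force and the opening at its end, in the units of the state.
- bot.get_obs(): the state, without advancing time (a new reading comes with each control period).
- bot.get_image(name): name is "scene" or "top"; returns the picture (420x560x3 uint8, blue, green, red); there is no depth.
- bot.calibration(name): a dict with "camera_matrix" (3x3 intrinsics, pixels), "k1" (the pictures are not rectified: a ray, as slopes to the right and down, at radius r is drawn at 1 + k1 r^2 times it, then the intrinsics apply), "R" (3x3) and "t" (3): a world point X has camera coordinates R X + t. Camera axes: x right, y down, z forward; pixel columns grow to the right and rows downward; lengths in mm; the calibration is good to about 2 mm. A picture is of the moment at which its call begins. calibration takes no time and is no camera call.
- bot.hand_in(): hands the job in, once; it reports no verdict.
The state is a dict: "time_s": time; "joints": joint angles; "joint_vel": joint speeds; "effort": joint torques, N m; "eef_pos": TCP position; "eef_rot": TCP orientation; "ft_force": force on the tool from outside, world axes, zero at the start; "wrist_torque": the same for the moment, N m; "width": finger opening in mm.
Only numpy, scipy, OpenCV 4.12 (cv2) and the standard library are available. Lean on these libraries where they do the work, as an engineer would, in place of code of your own. Each camera call takes 0.05 s, during which the arm holds its last target.

## Working session

There is one attempt and no reset: what is moved stays moved. The work goes in short steps, Python scripts to look and compute and a shell command to move; the robot and the scene stay as the last step left them, time stands still between calls to the robot, and variables do not carry over. Pictures are saved under pics/ and viewed, and the job is handed in when it is done.

```bash
mkdir -p pics
python3 - <<'E'
from bench import bot
import cv2
for n in("scene","top"):
    cv2.imwrite(f"pics/{n}0.png",bot.get_image(n)); print(bot.calibration(n))
o=bot.get_obs(); print(o)
E
```

```text
{'camera_matrix': array([[505.474088  ,   0.        , 279.32371275],
       [  0.        , 505.474088  , 210.83807167],
       [  0.        ,   0.        ,   1.        ]]), 'k1': -0.05690416744137631, 'R': array([[ 0.80707237,  0.5901467 ,  0.01900131],
       [ 0.43539202, -0.57307917, -0.69427232],
       [-0.39883327,  0.56860103, -0.71946153]]), 't': array([-434.62993232, -205.14909028, 1349.18367617])}
{'camera_matrix': array([[421.23563133,   0.        , 276.66777079],
       [  0.        , 421.23563133, 211.98232366],
       [  0.        ,   0.        ,   1.        ]]), 'k1': 0.02401505593424764, 'R': array([[-0.01430042, -0.9997472 , -0.01735033],
       [-0.98699003,  0.01689281, -0.15989156],
       [ 0.16014424,  0.01483809, -0.98698209]]), 't': array([ 24.1617159 , 523.63159298, 765.04190809])}
{'time_s': 0.1, 'joints': array([ 1.01861147e+00,  1.31073202e-01,  1.48914110e+00, -1.83264197e-05,
        1.52296733e+00, -8.53931432e-02]), 'joint_vel': array([-3.87428799e-04, -1.99382051e-03, -1.87655012e-03, -3.61397785e-04,
        7.26770583e-04, -8.26562482e-05]), 'effort': array([ 1.04363338e-03, -5.61336565e+01, -4.93100595e+01,  7.69380759e-02,
        2.90670712e-02, -7.45063608e-05]), 'eef_pos': array([269.89207249, 535.65547795, 403.81560205]), 'eef_rot': array([ 2.31282127e-01,  9.72886400e-01, -7.57326888e-04, -2.40314690e-04]), 'ft_force': array([ 0.08608755, -0.24552437, -0.10792933]), 'wrist_torque': array([0.0370547 , 0.00625451, 0.0112653 ]), 'width': 92.61089843911799}
```

View pics/scene0.png

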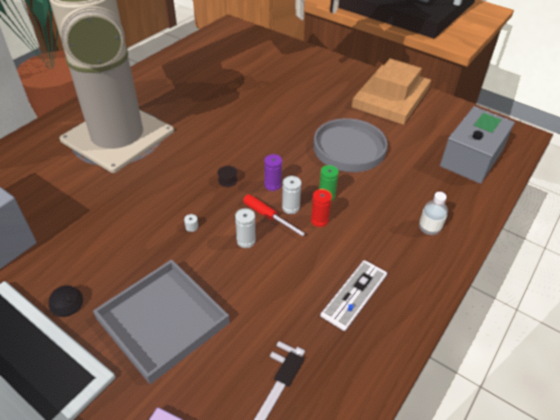

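View pics/top0.png

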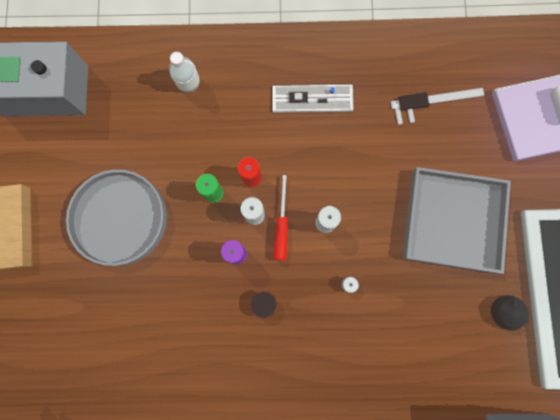

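Scene view: aluminium cylinders at about (291,195) and (246,228), top view (253,211) and (329,218). The dish is at top-view (116,217) and the tray at (458,220).

Look-alikes (top view): green (209,188), red (250,172), purple (233,252), small white cap (350,285), dark disc (264,305). A screwdriver lies between the two cylinders at (282,220). I choose the two plain silver ones. Next: a close crop and measurements.

```bash
cat > h.py <<'E'
import numpy as np, cv2
from bench import bot
def ray(n,u,v):
    c=bot.calibration(n);K=np.array(c["camera_matrix"]);R=np.array(c["R"]);t=np.array(c["t"])
    s=cv2.undistortPoints(np.array([[[u,v]]],float),K,np.array([c["k1"],0,0,0.]))[0,0]
    return -R.T@t, R.T@np.array([s[0],s[1],1])
def onz(n,u,v,z):
    o,d=ray(n,u,v); return o+d*(z-o[2])/d[2]
def proj(n,X):
    c=bot.calibration(n);R=np.array(c["R"]);t=np.array(c["t"])
    return cv2.projectPoints(np.array([X],float),cv2.Rodrigues(R)[0],t,np.array(c["camera_matrix"]),np.array([c["k1"],0,0,0.]))[0][0,0]
E
python3 - <<'E'
import cv2,numpy as np
a=cv2.imread('pics/top0.png')[150:290,180:380]
b=cv2.imread('pics/scene0.png')[140:260,180:360]
cv2.imwrite('pics/c1.png',cv2.resize(a,(800,560),interpolation=cv2.INTER_CUBIC))
cv2.imwrite('pics/c2.png',cv2.resize(b,(800,533),interpolation=cv2.INTER_CUBIC))
E
```

```text
(no output)
```

View pics/c1.png

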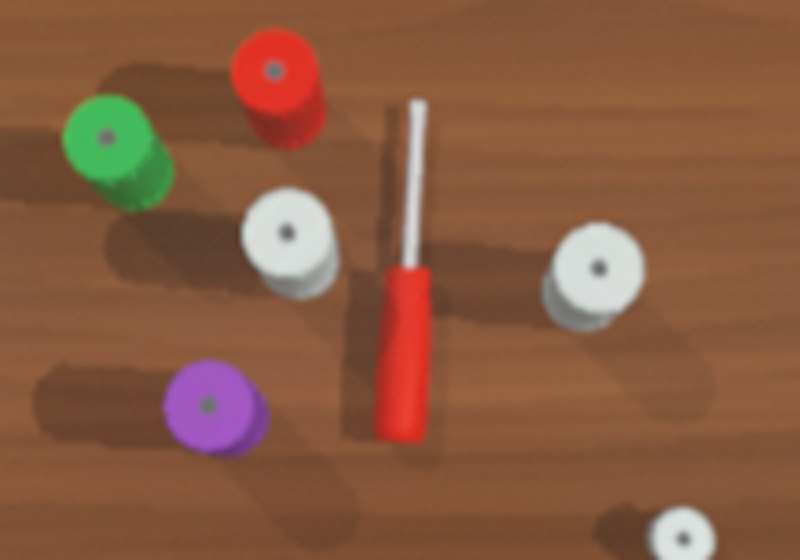

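View pics/c2.png

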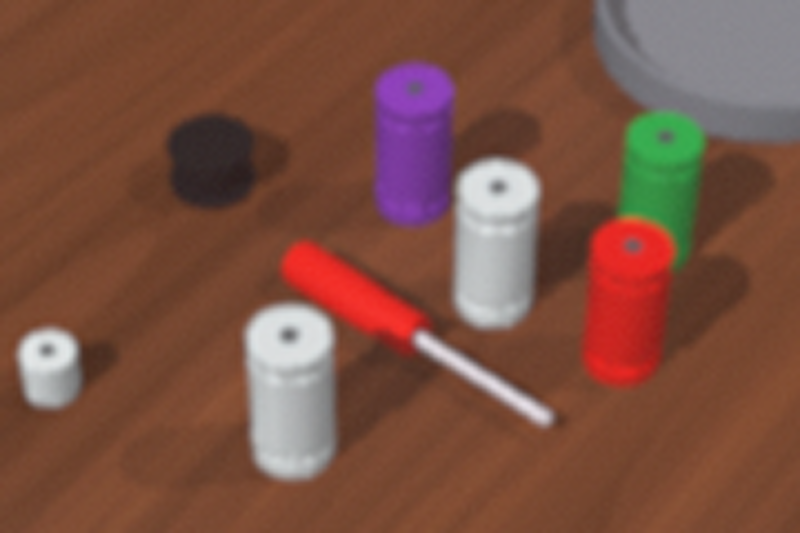

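Crop: the two silver cylinders are full-size with grooves; the small white piece is short, so a decoy. The left cylinder has red, green and purple close by. Next I work out the positions.

Run:
```python
from h import *
top={}
for k,(x,y) in dict(L=(287,232),R=(598,268),red=(275,71),green=(107,137),purple=(209,405),sd1=(419,100),sd2=(400,440)).items():
    u,v=180+(x+.5)/4-.5,150+(y+.5)/4-.5; z=15 if k[:2]=='sd' else 80
    print(k,onz("top",u,v,z).round(1))
s=800/180
for k,(x,y) in dict(L=(498,187),R=(289,334)).items():
    print('scene',k,onz("scene",180+x/s-.4,140+y/s-.4,80).round(1))
im=cv2.imread('pics/top0.png')
hsv=cv2.cvtColor(im,cv2.COLOR_BGR2HSV)
m=((hsv[...,1]<70)&(hsv[...,2]>50)&(hsv[...,2]<190)).astype(np.uint8)
m=cv2.morphologyEx(m,cv2.MORPH_OPEN,np.ones((3,3)))
for c in cv2.findContours(m,cv2.RETR_EXTERNAL,cv2.CHAIN_APPROX_NONE)[0]:
    if cv2.contourArea(c)>3000:
        r=cv2.boundingRect(c); (x,y),wh,a=cv2.minAreaRect(c)
        print(r,(x,y),wh,a)
        P=np.array([onz("top",*p[0],28)[:2] for p in c],np.float32)
        print(' z28',cv2.minAreaRect(P),cv2.minEnclosingCircle(P))
```

```text
L [526.7  61.6  80. ]
R [507.7 -79.9  80. ]
red [602.8  66.8  80. ]
green [572.7 144.7  80. ]
purple [448.2  97.1  80. ]
sd1 [ 6.042e+02 -2.000e-01  1.500e+01]
sd2 [434.4  11.9  15. ]
scene L [527.7  58.2  80. ]
scene R [508.5 -82.7  80. ]
(65, 170, 102, 96) (115.5, 217.5) (95.0, 101.0) 90.0
 z28 ((522.4639282226562, 330.76129150390625), (197.1933135986328, 187.5970458984375), 89.01795959472656) ((521.76220703125, 330.56365966796875), 99.30841064453125)
(403, 167, 108, 107) (458.4000244140625, 220.1999969482422) (104.93463897705078, 94.4694595336914) 8.130102157592773
 z28 ((506.6519775390625, -330.3310546875), (189.37078857421875, 184.4984130859375), 80.14364624023438) ((506.4505615234375, -330.3096923828125), 129.801025390625)
(0, 42, 88, 74) (43.5, 78.5) (73.0, 87.0) 90.0
 z28 ((813.9285278320312, 494.98052978515625), (185.38116455078125, 160.44189453125), 89.6575927734375) ((815.6982421875, 494.969970703125), 121.43377685546875)
```

```bash
python3 -m inch '[[[0,0,0,0,0,-6.7,1],[0,0,0,0,0,-6.7,1],[0,0,0,0,0,-6.7,1],[0,0,0,0,0,-6.65,1],[-1,-2,0,0,0,0,1],[-1.7,-3.2,0,0,0,0,1],[-1.7,-3.2,0,0,0,0,1],[-1.7,-3.2,0,0,0,0,1],[-1.7,-3.2,0,0,0,0,1],[-1.7,-3.2,0,0,0,0,1],[-1.7,-3.2,0,0,0,0,1],[-1.7,-3.2,0,0,0,0,1],[-1.7,-3.2,0,0,0,0,1],[-1.7,-3.2,0,0,0,0,1],[-1.7,-3.2,0,0,0,0,1],[-1.7,-3.2,0,0,0,0,1],[-1.7,-3.2,0,0,0,0,1],[-1.7,-3.2,0,0,0,0,1],[-1.7,-3.2,0,0,0,0,1],[-1,-1,0,0,0,0,1]]]' 20
```

```text
time_s: 1.77
eef_pos: [529.0, 54.0, 404.3]
eef_rot: [0.001, 1.0, -0.001, -0.0]
ft_force: [-0.6, 0.7, -0.1]
width: 93.0
```

```bash
python3 -m inch '[[[0.2,0.6,0,0,0,0,1],[0,0,2,0,0,0,1],[0,0,3,0,0,0,1],[0,0,3,0,0,0,1],[0,0,3,0,0,0,1],[0,0,3,0,0,0,1],[0,0,2,0,0,0,1],[0,0,1,0,0,0,1],[0,0,1,0,0,0,1],[0,0,0.5,0,0,0,1],[0,0,0,0,0,0,1]]]' 20
python3 - <<'E'
from h import *
for n in("top","scene"): cv2.imwrite(f"pics/{n}1.png",bot.get_image(n))
E
```

```text
time_s: 2.68
eef_pos: [525.9, 64.3, 219.4]
eef_rot: [-0.0, 1.0, 0.0, -0.0]
ft_force: [0.2, -0.2, 0.2]
width: 92.8
```

View pics/scene1.png

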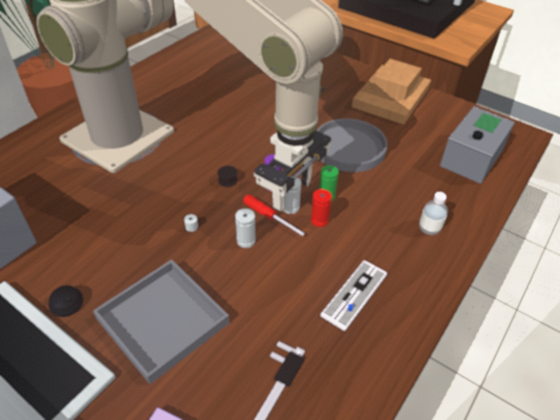

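The gripper straddles the left cylinder at scene (290,195), with the neighbours clear. I shift 4 mm and close.

```bash
python3 -m inch '[[[0,-0.3,0,0,0,0,1],[0,0,0,0,0,0,0],[0,0,0,0,0,0,0],[0,0,0,0,0,0,0],[0,0,0,0,0,0,0],[0,0,0,0,0,0,0],[0,0,0,0,0,0,0],[0,0,0,0,0,0,0],[0,0,0,0,0,0,0],[0,0,0,0,0,0,0]]]' 35; python3 -m inch '[[[0,0,-0.5,0,0,0,0],[0,0,-1,0,0,0,0],[0,0,-2,0,0,0,0],[0,0,-3,0,0,0,0],[0,0,-3,0,0,0,0],[0,0,-2,0,0,0,0],[0,0,-1,0,0,0,0],[0,0,0,0,0,0,0],[0,0,0,0,0,0,0],[0,0,0,0,0,0,0],[0,0,0,0,0,0,0],[0,0,0,0,0,0,0]]]' 35
```

```text
time_s: 3.62
eef_pos: [526.0, 60.9, 219.7]
eef_rot: [-0.0, 1.0, 0.0, -0.0]
ft_force: [-0.1, 0.4, 0.2]
width: 39.9
time_s: 4.62
eef_pos: [525.5, 60.8, 342.9]
eef_rot: [-0.0, 1.0, -0.0, -0.002]
ft_force: [-0.1, 0.5, -1.5]
width: 39.9
```

Run:
```python
from h import *
cv2.imwrite(f"pics/scene2.png",bot.get_image("scene"));print(bot.get_obs()["ft_force"])
bot.get_image("top");print(bot.get_obs()["ft_force"])
```

```text
[-0.80290642 -0.30823435 -1.89211221]
[-0.34527874  0.02684421 -1.12499049]
```

View pics/scene2.png

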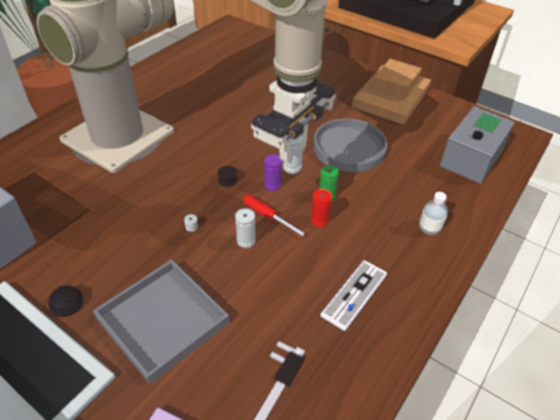

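Felt about 1.5 N, so the left cylinder is hollow and goes in the dish.

```bash
python3 -m inch '[[[-0.3,1,0,0,0,0,0],[-0.3,2,0,0,0,0,0],[-0.3,3,0,0,0,0,0],[-0.3,3,0,0,0,0,0],[-0.3,3,0,0,0,0,0],[-0.3,3,0,0,0,0,0],[-0.3,3,0,0,0,0,0],[-0.3,3,0,0,0,0,0],[-0.3,3,0,0,0,0,0],[-0.3,2,0,0,0,0,0],[-0.4,0.8,0,0,0,0,0],[0,0,1,0,0,0,0],[0,0,2,0,0,0,0],[0,0,2,0,0,0,0],[0,0,2,0,0,0,0],[0,0,1,0,0,0,0],[0,0,1,0,0,0,0],[0,0,0,0,0,0,0],[0,0,0,0,0,0,0]]]' 35
python3 - <<'E'
from h import *
for n in("top","scene"): cv2.imwrite(f"pics/{n}3.png",bot.get_image(n))
print(bot.get_obs()["eef_pos"])
E
```

```text
time_s: 6.3
eef_pos: [560.1, 328.4, 254.6]
eef_rot: [0.0, 1.0, -0.0, -0.0]
ft_force: [0.3, -0.2, -0.0]
width: 40.1
[560.62739777 328.88297536 256.22642613]
```

View pics/scene3.png

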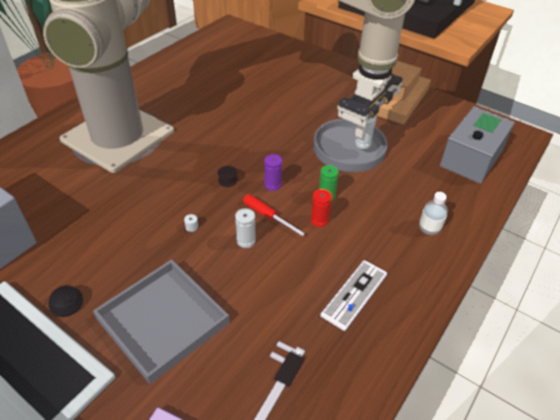

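```bash
python3 -m inch '[[[0,0,1,0,0,0,0],[0,0,1,0,0,0,0],[0,0,0.5,0,0,0,0],[0,0,0.2,0,0,0,0],[0,0,0.1,0,0,0,0],[0,0,0.1,0,0,0,0],[0,0,0,0,0,0,0],[0,0,0,0,0,0,0]]]' 35
```

```text
time_s: 7.07
eef_pos: [560.2, 328.9, 226.1]
eef_rot: [-0.0, 1.0, 0.0, 0.0]
ft_force: [0.3, 0.3, -1.4]
width: 40.1
```

```bash
python3 -m inch '[[[0,0,0.1,0,0,0,0],[0,0,0.05,0,0,0,0],[0,0,0,0,0,0,0]]]'; python3 -m inch '[[[0,0,0.05,0,0,0,0],[0,0,0,0,0,0,0]]]'
```

```text
time_s: 7.32
eef_pos: [560.2, 328.9, 224.7]
eef_rot: [-0.0, 1.0, 0.0, 0.0]
ft_force: [0.7, 0.0, 0.4]
width: 40.3
time_s: 7.48
eef_pos: [560.3, 328.9, 224.7]
eef_rot: [-0.0, 1.0, 0.0, 0.0]
ft_force: [-3.0, -1.0, 5.0]
width: 40.4
```

Contact felt at the dish floor. I open, then rise.

```bash
python3 -m inch '[[[0,0,0,0,0,0,0.6],[0,0,0,0,0,0,0.8],[0,0,0,0,0,0,1],[0,0,0,0,0,0,1],[0,0,0,0,0,0,1],[0,0,0,0,0,0,1],[0,0,0,0,0,0,1],[0,0,-1,0,0,0,1],[0,0,-2,0,0,0,1],[0,0,-3,0,0,0,1],[0,0,-3,0,0,0,1],[0,0,-2,0,0,0,1],[0,0,-1,0,0,0,1],[0,0,0,0,0,0,1]]]'
```

```text
time_s: 8.65
eef_pos: [560.9, 329.2, 347.9]
eef_rot: [-0.0, 1.0, 0.001, 0.003]
ft_force: [1.4, 0.4, 0.5]
width: 93.2
```

```bash
python3 -m inch '[[[0.4,-1,0,0,0,0,1],[0.4,-2,0,0,0,0,1],[0.4,-3,0,0,0,0,1],[0.4,-3,0,0,0,0,1],[0.4,-3,0,0,0,0,1],[0.4,-3,0,0,0,0,1],[0.4,-3,0,0,0,0,1],[0.4,-3,0,0,0,0,1],[0.4,-3,0,0,0,0,1],[0.4,-3,0,0,0,0,1],[0.4,-3,0,0,0,0,1],[0.4,-3,0,0,0,0,1],[0.4,-3,0,0,0,0,1],[0,-3,0,0,0,0,1],[0,-1.5,0,0,0,0,1],[0,-0.5,0,0,0,0,1],[0,0,0,0,0,0,1]]]'
python3 - <<'E'
from h import *
for n in("top","scene"): cv2.imwrite(f"pics/{n}4.png",bot.get_image(n))
print(bot.get_obs()["eef_pos"])
E
```

```text
time_s: 10.07
eef_pos: [507.5, -82.0, 342.2]
eef_rot: [0.001, 1.0, 0.0, -0.001]
ft_force: [0.2, -0.7, -0.1]
width: 92.8
[507.83608283 -80.45742886 342.73026625]
```

View pics/scene4.png

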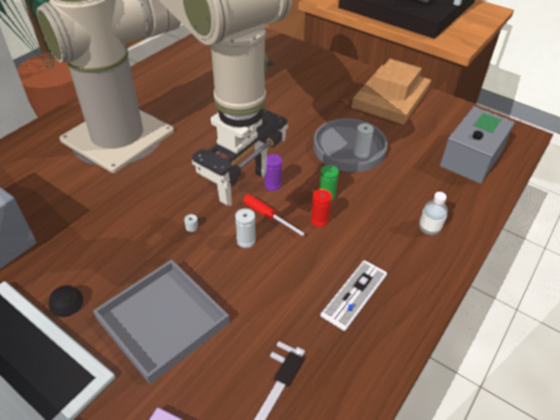

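View pics/top4.png

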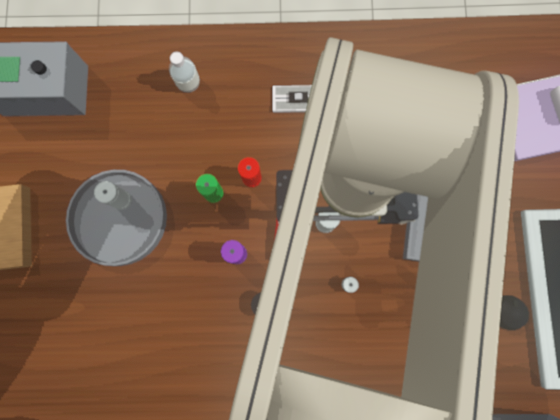

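The first cylinder stands upright in the dish (scene (365,140), top (110,192)), inside the rim. The gripper is over the second one (scene (246,228)). I descend.

```bash
python3 -m inch '[[[0,0,2,0,0,0,1],[0,0,3,0,0,0,1],[0,0,3,0,0,0,1],[0,0,2,0,0,0,1],[0,0,1,0,0,0,1],[0,0,0.8,0,0,0,1],[0,0,0.5,0,0,0,1],[0,0,0,0,0,0,1]]]'; python3 -m inch '[[[0,0,0,0,0,0,0],[0,0,0,0,0,0,0],[0,0,0,0,0,0,0],[0,0,0,0,0,0,0],[0,0,0,0,0,0,0],[0,0,0,0,0,0,0],[0,0,0,0,0,0,0],[0,0,0,0,0,0,0],[0,0,0,0,0,0,0]]]' 35;python3 -m inch '[[[0,0,-0.5,0,0,0,0],[0,0,-1,0,0,0,0],[0,0,-2,0,0,0,0],[0,0,-3,0,0,0,0],[0,0,-3,0,0,0,0],[0,0,-2,0,0,0,0],[0,0,-1,0,0,0,0],[0,0,0,0,0,0,0],[0,0,0,0,0,0,0],[0,0,0,0,0,0,0],[0,0,0,0,0,0,0],[0,0,0,0,0,0,0]]]' 35
```

```text
time_s: 10.83
eef_pos: [508.2, -80.7, 220.6]
eef_rot: [-0.0, 1.0, 0.0, -0.0]
ft_force: [-0.3, -0.2, -0.3]
width: 92.8
time_s: 11.58
eef_pos: [508.0, -81.2, 220.7]
eef_rot: [-0.0, 1.0, 0.0, -0.0]
ft_force: [0.0, -0.8, -0.0]
width: 40.0
time_s: 12.58
eef_pos: [507.5, -81.0, 343.9]
eef_rot: [-0.0, 1.0, 0.0, -0.002]
ft_force: [0.5, 0.3, -2.0]
width: 39.9
```

Run:
```python
from h import *
cv2.imwrite(f"pics/scene5.png",bot.get_image("scene"))
for i in range(3):
    print(bot.get_obs()["ft_force"][2],bot.get_obs()["effort"][1:3]);bot.get_image("top")
```

```text
-1.119769315587203 [-45.28689265 -48.61766338]
-1.2470236939083943 [-45.17212987 -48.52687597]
-0.8368130475748277 [-45.10021448 -48.50760341]
```

View pics/scene5.png

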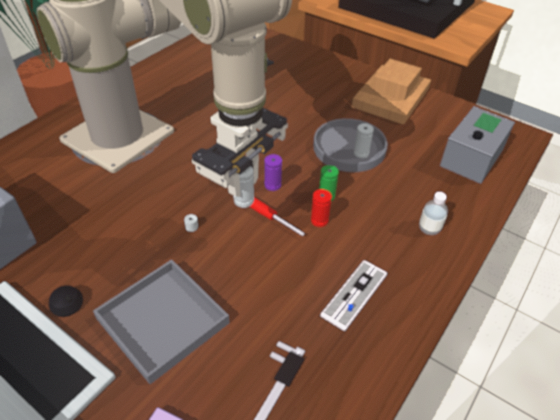

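The second cylinder is clearly lifted and weighs about 1.2 N, so it is hollow too. It goes in the dish beside the first.

```bash
python3 -m inch '[[[0.2,1,0,0,0,0,0],[0.2,2,0,0,0,0,0],[0.2,3,0,0,0,0,0],[0.2,3,0,0,0,0,0],[0.2,3,0,0,0,0,0],[0.2,3,0,0,0,0,0],[0.2,3,0,0,0,0,0],[0.2,3,0,0,0,0,0],[0.2,3,0,0,0,0,0],[0.2,3,0,0,0,0,0],[0.2,3,0,0,0,0,0],[0.2,3,0,0,0,0,0],[0.2,3,0,0,0,0,0],[0.1,3,0,0,0,0,0],[0,1.4,0,0,0,0,0],[0,0.5,0,0,0,0,0],[0,0,0,0,0,0,0],[0,0,0,0,0,0,0]]]'; python3 -m inch '[[[0,0,1,0,0,0,0],[0,0,2,0,0,0,0],[0,0,2,0,0,0,0],[0,0,2,0,0,0,0],[0,0,1,0,0,0,0],[0,0,1,0,0,0,0],[0,0,0,0,0,0,0],[0,0,0,0,0,0,0]]]'
python3 - <<'E'
from h import *
cv2.imwrite(f"pics/scene6.png",bot.get_image("scene"))
E
```

```text
time_s: 14.28
eef_pos: [481.0, 327.2, 345.5]
eef_rot: [-0.0, 1.0, -0.0, -0.0]
ft_force: [-0.2, -0.7, -1.2]
width: 39.5
time_s: 14.95
eef_pos: [481.2, 327.4, 255.7]
eef_rot: [0.0, 1.0, -0.0, -0.0]
ft_force: [-0.1, -0.4, -1.0]
width: 40.0
```

View pics/scene6.png

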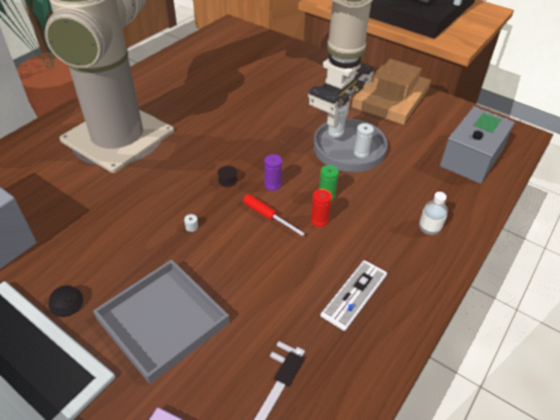

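The held cylinder is inside the dish outline at (337,128), clear of the first at (364,140). I lower it.

```bash
python3 -m inch '[[[0,0,1,0,0,0,0],[0,0,1,0,0,0,0],[0,0,0.5,0,0,0,0],[0,0,0.2,0,0,0,0],[0,0,0.1,0,0,0,0],[0,0,0.1,0,0,0,0],[0,0,0,0,0,0,0],[0,0,0,0,0,0,0]]]'; python3 -m inch '[[[0,0,0.1,0,0,0,0],[0,0,0.05,0,0,0,0],[0,0,0,0,0,0,0]]]'; python3 -m inch '[[[0,0,0.05,0,0,0,0],[0,0,0,0,0,0,0]]]'
```

```text
time_s: 15.67
eef_pos: [481.2, 327.9, 227.0]
eef_rot: [-0.0, 1.0, 0.0, 0.0]
ft_force: [-0.5, 0.1, -2.2]
width: 39.8
time_s: 15.92
eef_pos: [481.2, 328.0, 225.7]
eef_rot: [-0.0, 1.0, 0.0, 0.0]
ft_force: [-0.7, 0.8, 2.2]
width: 40.0
time_s: 16.08
eef_pos: [481.3, 328.0, 225.7]
eef_rot: [-0.0, 1.0, 0.0, 0.0]
ft_force: [-1.6, -1.1, 6.0]
width: 39.8
```

Contact at the floor. I release, rise, and move clear for a final look.

```bash
python3 -m inch '[[[0,0,0,0,0,0,0.6],[0,0,0,0,0,0,0.8],[0,0,0,0,0,0,1],[0,0,0,0,0,0,1],[0,0,0,0,0,0,1],[0,0,0,0,0,0,1],[0,0,0,0,0,0,1],[0,0,-1,0,0,0,1],[0,0,-2,0,0,0,1],[0,0,-3,0,0,0,1],[0,0,-3,0,0,0,1],[0,0,-3,0,0,0,1],[0,0,-3,0,0,0,1],[0,0,-1,0,0,0,1],[0,0,0,0,0,0,1]]]'; python3 -m inch '[[[0.5,-1,0,0,0,0,1],[1,-2,0,0,0,0,1],[1,-2.5,0,0,0,0,1],[1,-2.5,0,0,0,0,1],[1,-2.5,0,0,0,0,1],[1,-2.5,0,0,0,0,1],[1,-2,0,0,0,0,1],[0,-1,0,0,0,0,1],[0,0,0,0,0,0,1],[0,0,0,0,0,0,1],[0,0,0,0,0,0,1],[0,0,0,0,0,0,1]]]'
python3 - <<'E'
from h import *
for n in("top","scene"): cv2.imwrite(f"pics/{n}7.png",bot.get_image(n))
a=cv2.imread('pics/top7.png')[150:290,40:240]
cv2.imwrite('pics/c7.png',cv2.resize(a,(800,560),interpolation=cv2.INTER_CUBIC))
E
```

```text
time_s: 17.33
eef_pos: [481.8, 328.3, 389.6]
eef_rot: [-0.0, 1.0, 0.002, 0.003]
ft_force: [0.8, 0.4, -0.3]
width: 93.3
time_s: 18.33
eef_pos: [416.3, 168.6, 384.4]
eef_rot: [-0.0, 1.0, 0.0, -0.0]
ft_force: [-0.6, -0.2, 0.1]
width: 93.1
```

View pics/scene7.png

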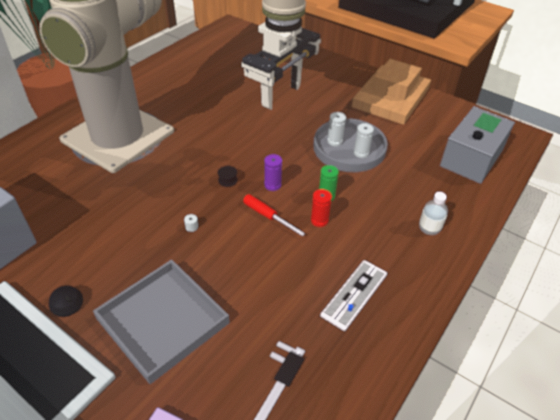

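View pics/c7.png

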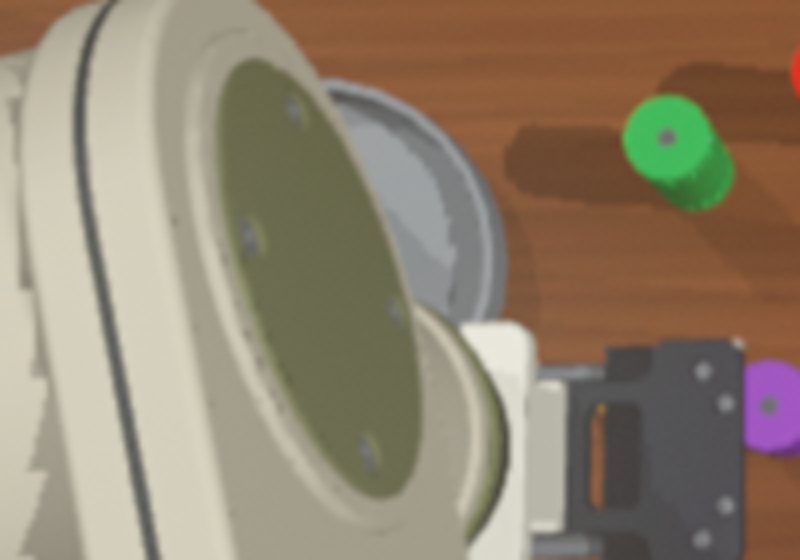

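The scene view shows both cylinders upright in the dish, at (338,128) and (364,140). The look-alikes are untouched and the gripper is well clear. The top view is blocked by the arm, but the scene view is unobstructed. I hand in.

Run:
```python
from bench import bot
bot.hand_in()
```

```text
the job is handed in; nothing more can be done
```

Both cylinders turned out to be hollow floats, and both now stand upright and released in the round dish. They felt like about 1.1–1.9 N and 0.8–2.0 N when lifted, against 1.3 N expected for a hollow one and 6.4 N for a solid one.

I lowered each one until I felt the dish floor (5–6 N push), then opened the fingers and backed off. The last scene picture shows both standing inside the rim, the look-alikes where they were, and the gripper clear of everything. The last top picture could not confirm this because the arm blocked the dish. The job was handed in at about 18 s, within the 61 s limit.

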